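# Set the rinse valve at the produce bench to half open

## Robot

A 7-joint arm with a two-finger parallel gripper is mounted at the origin on the work surface. World frame = base frame: x ahead of the robot, y to its left, z up, the work surface at z = 0. Lengths are in m, angles in rad, forces in N, time in s.
With the tool pointing down it reaches from about 0.425 to 0.95 m from the base axis. Payload 4.7 kg.
Tool frame: the origin (TCP) lies midway between the tips of the shut fingers; the grasp point (between the pads) lies 19 mm behind it (pinch_z is the distance from the TCP to the grasp point, in m); z points along the fingers, y is the direction in which the jaws open and shut (so a half turn about z gives the same grasp; the last joint's range is limited). The gripper opens to 85 mm and grips with 20 to 120 N. Pads are 22 mm wide; open, the fingers measure 114 mm over their backs; the gripper's body (76 mm by 85 mm) begins 54 mm behind the grasp point. The pads swing forward as they close: fully open they stand 13 mm farther back than shut.
Start: joints at [-1.301, 0.469, -0.049, 1.532, 0.024, 1.141, -0.082], TCP at [0.199, 0.645, 0.231] pointing down, gripper open.
Joint ranges: [-2.59, 2.59], [-0.33, 1.99], [-1.39, 1.29], [0.1, 2.45], [-1.04, 4.18], [0.21, 1.99], [-2.66, 2.66]. Speed limits (rad/s): [2.57, 2.57, 3.14, 3.14, 3.14, 3.14, 3.14].

## Interface

Orientations are given as a rotation vector (axis times angle).
In Python, from rig import * gives the robot as it stands.
- The arm moves only by the tool arm_command, never from a script. Its argument "deltas" is text: rows parted by semicolons, each of 7 numbers parted by spaces: the shift along the world's x, y, z in m, then the turn, a rotation vector about the world's x, y, z in degrees, then the finger opening in m, from 0 to 0.0854. A call has exactly 5 rows; each row shifts and turns the commanded pose from where the row before left it; what a row does not reach is not made up. A row lasts 1/8 s, in which the tool goes at most 62.5 mm and 10.7 degrees, less where a joint would pass 70% of its speed; a pose out of reach is approached as far as the arm can. A call is refused whole if a number of a shift passes 0.0625 or a number of a turn 10.7, either way. A call with a gripper value outside its range is refused whole. The fingers move at their own pace and stop on an object; "force" is the grip in N (left out, the last holds). Time passes only in rows, so rows that do not move let the fingers close, or fill a call up. It gives the time, the measured TCP pose, the force and the opening at its end, in the units of the state.
- state(): the state, without advancing time (a new reading comes with each control period).
- capture(name): name is "scene" or "top" or "wrist"; returns a dict with "pixels" (384x512x3 uint8, red, green, blue), "vfov" (degrees; the focal length in pixels is half the picture's height over the tangent of half this angle, whatever the lens; pixels are square), "cx", "cy" (the principal point, pixels), "k1" (the pictures are not rectified: a ray, as slopes to the right and down, at radius r is drawn at 1 + k1 r^2 times it, then the intrinsics apply), "rvec" (rotation vector, rad) and "tvec" (3), from world to camera coordinates, as OpenCV has them. Camera axes: x right, y down, z forward; pixel columns grow to the right and rows downward; lengths in m; the calibration is good to about 2 mm. A picture is of the moment at which its call begins. There is no depth.
- job_done(): hands the job in, once; it reports no verdict.
The state is a dict: "t": time; "qpos": joint angles; "joint_vel": joint speeds; "tau": joint torques, N m; "position": TCP position; "tcp_rot": TCP orientation; "wrist_force": force on the tool from outside, world axes, zero at the start; "ft_torque": the same for the moment, N m; "width": finger opening in m.
Only numpy, scipy, OpenCV 4.12 (cv2) and the standard library are available. Lean on these libraries where they do the work, as an engineer would, in place of code of your own. Each camera call takes 0.05 s, during which the arm holds its last target.

## Task

Set the valve whose pipe runs on to a spout over the white rinsing tub to half open: turn its T-handle until it stands diagonally, midway between straight across the pipe (shut) and in line with the pipe (fully open), then let go of it. Leave the other valve, whose pipe ends in a blank cap, shut.

Things in the scene. Friction and masses are not known exactly. Their poses are not given: they have to be found in the camera images.
- rinse_handle (a joint): opening of the rinse valve (pipe runs to a spout over the white tub), rad: 0 = shut, bar straight across the pipe; 1.571 = fully open, bar in line with the pipe; 0.785 = half open. Grows counter-clockwise seen from above, vertical axis, hard stops at both ends. Starts at 0 to 0.4. Stiff (0.15 N m friction), no spring: stays where left.
- rinse_grip (a point): centre of the rinse valve's dark steel T-handle, on its turning axis, half-way up the bar, 216 mm above the bench. Bar 84 mm long along this point's y, 14 mm wide along x, 26 mm tall; z up; axes turn with the handle. Under it a 12 mm stem, free for 19 mm below the bar. Valve fixed to the bench; pipe 25 mm thick, centre 150 mm up, spout 150 mm beyond the axis. Nothing near is taller.
- spare_handle (a joint): opening of the other valve, whose pipe ends in a blank brass cap 74 mm beyond its axis; same meaning of the values. Starts shut (0 to 0.1) and is to stay shut.
- spare_grip (a point): centre of the other valve's T-handle; same shape, height and axes as rinse_grip. The valves stand at least 360 mm apart; either may be on the left.
There are look-alikes about, which are no part of the job. Leave any pink, purple or red look-alike of the part that bears spare_handle alone.

How it is judged:
At the end, for the whole second after the job is handed in: The rinse valve's handle stands still, released, at half open (0.785 rad from shut, within about 10 degrees: 0.60 to 0.97 rad), and the capped valve is still shut (below 0.3 rad) (value of joint rinse_handle between 0.6 and 0.97 rad and velocity of joint rinse_handle between -0.05 and 0.05 rad/s and value of joint spare_handle below 0.3 rad); the robot touches nothing.
It fails at once if the capped valve is turned open (beyond 0.3 rad) (value of joint spare_handle above 0.3 rad).
It also fails if it takes over 35 s, if anything falls off the work surface, if the arm or the gripper's body presses on something with over 40 N, if the wrist force passes 120 N, or if a joint passes its speed limit or range.

## Working session

There is one attempt and no reset: what is moved stays moved. The work goes in short steps, Python scripts to look and compute and a tool call to move; the robot and the scene stay as the last step left them, time stands still between calls to the robot, and variables do not carry over. Pictures are saved under pics/ and viewed, and the job is handed in when it is done.

Besides the shell and the picture viewer there is one more tool, called after ">>>" as name(argument=value, ...), one argument or row to a line, values as JSON. arm_command: Moves the arm, as the interface text tells. Its arguments: {"type":"object","properties":{"deltas":{"type":"string"},"force":{"type":"number"}},"required":["deltas"]}

```bash
mkdir -p pics; ls; python3 - <<'E'
from rig import *
import cv2
s=state();print({k:(v if not hasattr(v,'round') else v) for k,v in s.items()})
for n in("scene","top"):
    c=capture(n);cv2.imwrite(f"pics/{n}0.png",c["pixels"][...,::-1]);print({k:c[k] for k in c if k!="pixels"})
E
```

```text
pics
{'t': 0.0, 'qpos': array([-1.30088639,  0.46944561, -0.0486191 ,  1.53370166,  0.02412345,
        1.14096637, -0.08230722]), 'joint_vel': array([-0.00029777,  0.00015329, -0.00136441,  0.00095006,  0.00194236,
        0.00065315, -0.00114062]), 'tau': array([-5.71302935e-04, -5.10297596e+01, -4.67153045e-02, -2.37712348e+01,
        1.06435877e-02,  7.61861826e-03,  2.30792772e-07]), 'position': array([0.19851962, 0.64454114, 0.2302554 ]), 'tcp_rot': array([-4.67507252e-01, -3.10640062e+00,  3.02057712e-03]), 'wrist_force': array([ 0.71627435, -0.22383034, -0.51492069]), 'ft_torque': array([-0.04698516,  0.00183402,  0.00048824]), 'width': 0.08542223967301074}
{'vfov': 50.001068232038605, 'cx': 253.13150037956868, 'cy': 192.1716187149051, 'k1': -0.04395183068372226, 'rvec': array([ 1.55525914,  2.29227517, -0.62542769]), 'tvec': array([ 0.27963993, -0.28297003,  1.61769572])}
{'vfov': 54.90147554127988, 'cx': 249.06871962706634, 'cy': 192.0502962812065, 'k1': -0.013755155453703944, 'rvec': array([ 2.17423811, -2.1975465 ,  0.04138281]), 'tvec': array([-0.11716602,  0.47571391,  1.1086104 ])}
```

View pics/scene0.png

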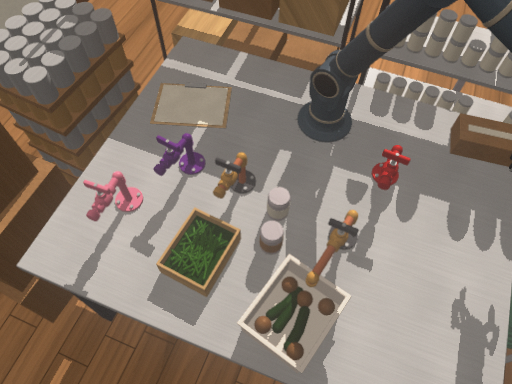

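View pics/top0.png

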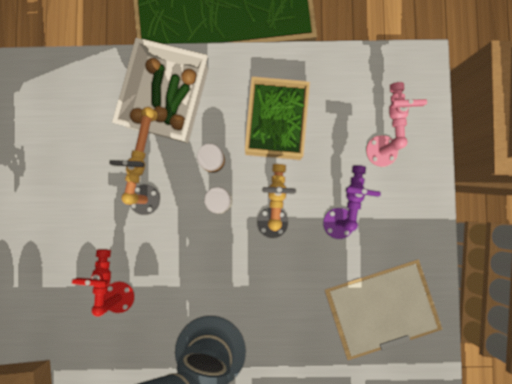

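The rinse valve's handle is at about (127,163) in the top view, with its pipe running to the white tub. The capped valve's handle is at about (278,190). I'll zoom in.

```bash
cat > h.py <<'E'
import numpy as np,cv2
def K(c):
    f=192/np.tan(np.radians(c["vfov"]/2)); return np.array([[f,0,c["cx"]],[0,f,c["cy"]],[0,0,1.]])
def back(c,px,z):
    px=np.array(px,float).reshape(-1,1,2)
    u=cv2.undistortPoints(px,K(c),np.array([c["k1"],0,0,0,0]))  # note: approx of same radial model
    R=cv2.Rodrigues(c["rvec"])[0]; o=-R.T@c["tvec"]
    d=np.c_[u.reshape(-1,2),np.ones(len(px))]@R
    return o+d*((z-o[2])/d[:,2])[:,None]
def proj(c,P): return cv2.projectPoints(np.array(P,float).reshape(-1,1,3),c["rvec"],c["tvec"],K(c),np.array([c["k1"],0,0,0,0]))[0].reshape(-1,2)
E
python3 - <<'E'
from rig import *
from h import *
c=capture("top");p=c["pixels"][...,::-1]
cv2.imwrite("pics/t1.png",cv2.resize(p[95:220,80:230],None,fx=5,fy=4.7 and 5,interpolation=cv2.INTER_CUBIC)[:600])
s=capture("scene");q=s["pixels"][...,::-1]
cv2.imwrite("pics/s1.png",cv2.resize(q[195:295,290:380],None,fx=6,fy=6,interpolation=cv2.INTER_CUBIC))
print(back(c,[(127,163),(278,190)],.229), back(s,[(343,227)],.229))
E
```

```text
[[ 0.53788116  0.17524528  0.229     ]
 [ 0.46685591 -0.19641358  0.229     ]] [[0.5481032  0.18060592 0.229     ]]
```

View pics/t1.png

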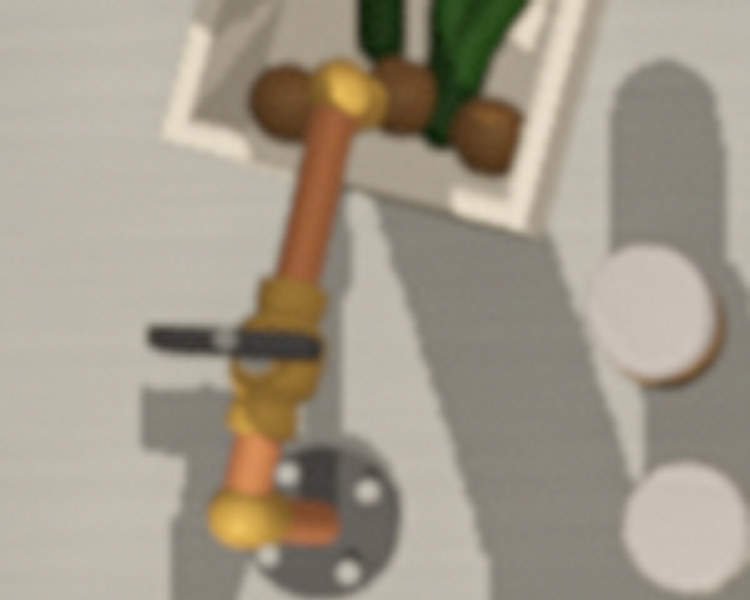

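View pics/s1.png

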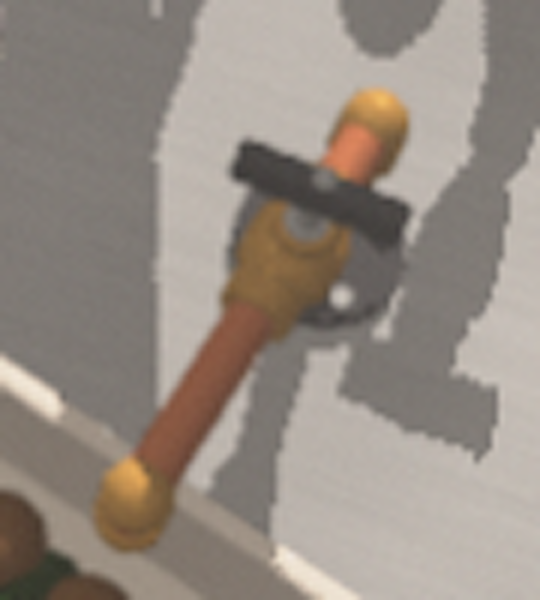

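```bash
python3 - <<'E'
from rig import *
from h import *
c=capture("top");s=capture("scene")
T=lambda x,y:(80+(x+.5)/5-.5,95+(y+.5)/5-.5)
S=lambda x,y:(290+(x+.5)/6-.5,195+(y+.5)/6-.5)
def rep(n,a,b):
    print(n,a.round(4),b.round(4),'mid',((a+b)/2).round(4),'len',np.linalg.norm(b-a).round(4),'ang',np.degrees(np.arctan2(*(b-a)[1::-1])).round(1))
rep('bar top',*back(c,[T(320,345),T(148,336)],.227))
rep('bar scene',*back(s,[S(408,212),S(240,152)],.229))
rep('pipe top',*back(c,[T(263,400),T(333,120)],.155))
rep('pipe sc',*back(s,[S(352,150),S(165,440)],.16))
E
```

```text
bar top [0.5361 0.1345 0.227 ] [0.5417 0.2205 0.227 ] mid [0.5389 0.1775 0.227 ] len 0.0862 ang 86.3
bar scene [0.5419 0.2202 0.229 ] [0.5408 0.1402 0.229 ] mid [0.5413 0.1802 0.229 ] len 0.0801 ang -90.8
pipe top [0.5168 0.1869 0.155 ] [0.6676 0.1502 0.155 ] mid [0.5922 0.1685 0.155 ] len 0.1552 ang -13.7
pipe sc [0.4814 0.1922 0.16  ] [0.6593 0.1506 0.16  ] mid [0.5704 0.1714 0.16  ] len 0.1827 ang -13.2
```

Pipe heading is about -13.5°, and the bar is at about 88°, so it starts about 0.2 rad open. The axis is near (0.540, 0.179). I'll go above it with the jaws across the bar.

>>> arm_command(
  deltas="0 0 0.05 0 0 0 0.085; 0.01 -0.015 0.04 0 0 -5 0.085; 0.025 -0.035 0 0 0 -5 0.085; 0.025 -0.035 0 0 0 -5 0.085; 0.025 -0.035 0 0 0 -5 0.085",
  force=40,
)

```text
t: 0.92
position: [0.2844, 0.5239, 0.3215]
tcp_rot: [1.004, 2.977, 0.001]
wrist_force: [0.2, 0.0, -0.3]
width: 0.0849
```

>>> arm_command(
  deltas="0.025 -0.035 0 0 0 -6 0.085; 0.025 -0.035 0 0 0 -6 0.085; 0.025 -0.035 0 0 0 -6 0.085; 0.025 -0.035 0 0 0 -6 0.085; 0.025 -0.035 0 0 0 -6 0.085",
)

```text
t: 1.55
position: [0.4093, 0.3489, 0.3215]
tcp_rot: [-1.741, -2.615, -0.001]
wrist_force: [0.6, 0.4, 0.3]
width: 0.0848
```

>>> arm_command(
  deltas="0.025 -0.035 0 0 0 -6 0.085; 0.025 -0.035 0 0 0 -6 0.085; 0.025 -0.035 0 0 0 -6 0.085; 0.025 -0.035 0 0 0 -6 0.085; 0 0 0 0 0 -1 0.085",
)

```text
t: 2.17
position: [0.5105, 0.2061, 0.3216]
tcp_rot: [2.27, 2.17, 0.0]
wrist_force: [-1.2, 1.2, -0.6]
width: 0.0849
```

```bash
python3 - <<'E'
from rig import *
from h import *
s=state();R=cv2.Rodrigues(s["tcp_rot"])[0];print(s["t"],s["position"],R[:,1],R[:,2],s["qpos"],np.degrees(np.arctan2(R[1,1],R[0,1])))
c=capture("wrist");cv2.imwrite("pics/w1.png",c["pixels"][...,::-1])
print(c["rvec"],c["tvec"])
E
```

```text
2.175 [0.51048126 0.20611316 0.32161269] [ 0.99898158 -0.04510219  0.00126468] [ 0.00121162 -0.00120379 -0.99999854] [-0.80187976  0.1966425   0.40623668  1.72882952 -0.08026736  1.23212942
 -0.42110894] -2.585044058249035
[-2.85170666  0.0661602   0.00842961] [-0.50045369  0.15744098  0.5311987 ]
```

View pics/w1.png

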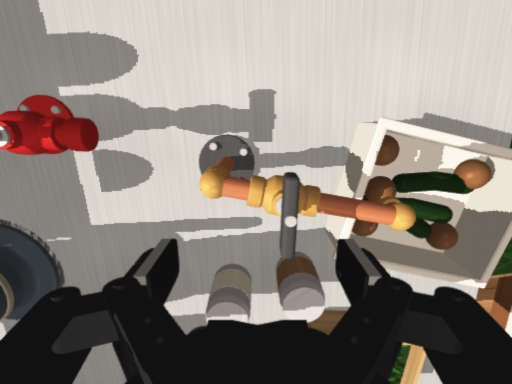

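The wrist view shows the rinse bar from (291,176) to (289,258), with its hub at (290,221). The pipe runs from (212,184) to (402,216), and the spout is over the tub.

```bash
python3 - <<'E'
from rig import *
from h import *
c=capture("wrist")
b=back(c,[(291,176),(289,258),(290,221)],.229);p=back(c,[(230,189),(385,214)],.155)
print(b.round(4),p.round(4));d=b[1]-b[0];e=p[1]-p[0]
print(np.degrees(np.arctan2(d[1],d[0])),np.degrees(np.arctan2(e[1],e[0])))
E
```

```text
[[0.5403 0.2267 0.229 ]
 [0.5378 0.1442 0.229 ]
 [0.5391 0.1833 0.229 ]] [[0.4762 0.1967 0.155 ]
 [0.6645 0.1568 0.155 ]]
-91.70913934162279 -11.958475809227854
```

>>> arm_command(
  deltas="0.0285 -0.024 0 0 0 1 0.085; 0 0 -0.03 0 0 0 0.085; 0 0 -0.035 0 0 0 0.085; 0 0 -0.035 0 0 0 0.085; 0 0 -0.024 0 0 0 0.085",
)

```text
t: 2.9
position: [0.5356, 0.1881, 0.1955]
tcp_rot: [-2.237, -2.203, 0.002]
wrist_force: [-0.7, -1.0, 0.1]
width: 0.085
```

>>> arm_command(
  deltas="0 0 0 0 0 0 0.085; 0 0 0 0 0 0 0.06; 0 0 0 0 0 0 0.04; 0 0 0 0 0 0 0.02; 0 0 0 0 0 0 0.005",
  force=40,
)

```text
t: 3.52
position: [0.541, 0.1865, 0.1986]
tcp_rot: [2.24, 2.195, 0.014]
wrist_force: [4.1, 1.2, -3.6]
width: 0.0134
```

>>> arm_command(
  deltas="0 0 0 0 0 0 0.005; 0 0 0 0 0 0 0.005; 0 0 0 0 0 0 0.005; 0 0 0 0 0 0 0.005; 0 0 0 0 0 0 0.005",
)

```text
t: 4.15
position: [0.5409, 0.1866, 0.1985]
tcp_rot: [2.24, 2.195, 0.012]
wrist_force: [8.5, 0.3, -2.5]
width: 0.0131
```

```bash
python3 - <<'E'
from rig import *
from h import *
s=state();R=cv2.Rodrigues(s["tcp_rot"])[0];print(s["t"],s["position"],s["width"],s["wrist_force"],s["ft_torque"],s["qpos"],np.degrees(np.arctan2(R[1,1],R[0,1])))
c=capture("wrist");cv2.imwrite("pics/w2.png",c["pixels"][...,::-1])
E
```

```text
4.15 [0.54087805 0.18656478 0.19853174] 0.013142387063631914 [ 8.51404266  0.27116652 -2.45039291] [ 0.26977648 -1.42560885 -0.05247679] [-0.72208128  0.34044796  0.40072919  1.84568747 -0.15628399  0.97744015
 -0.27577104] -1.1666095258514022
```

View pics/w2.png

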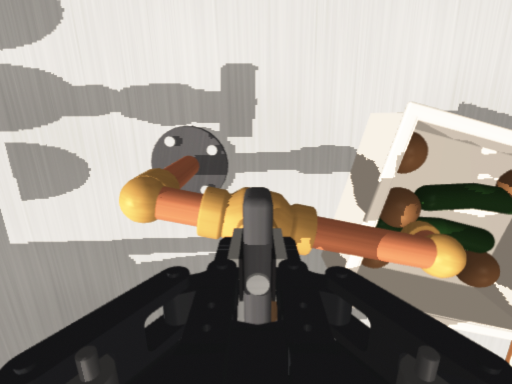

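Gripped (13 mm). Now I'll turn counter-clockwise by about 33°.

>>> arm_command(
  deltas="0 -0.001 0 0 0 4 0.005; 0 -0.001 0 0 0 4 0.005; 0 -0.001 0 0 0 4 0.005; 0 -0.001 0 0 0 4 0.005; 0 0 0 0 0 4 0.005",
)

```text
t: 4.82
position: [0.5389, 0.1862, 0.1985]
tcp_rot: [1.821, 2.559, 0.012]
wrist_force: [3.3, 7.1, -0.3]
width: 0.0132
```

>>> arm_command(
  deltas="0 0 0 0 0 4 0.005; 0 0 0 0 0 4 0.005; 0 0 0 0 0 4 0.005; 0 0 0 0 0 1 0.005; 0 0 0 0 0 0 0.005",
)

```text
t: 5.45
position: [0.5377, 0.1856, 0.1985]
tcp_rot: [-1.523, -2.747, -0.009]
wrist_force: [0.7, 6.6, 1.0]
width: 0.013
```

```bash
python3 - <<'E'
from rig import *
from h import *
s=state();R=cv2.Rodrigues(s["tcp_rot"])[0];print(s["t"],s["position"],s["width"],s["wrist_force"],s["ft_torque"],np.degrees(np.arctan2(R[1,1],R[0,1])))
c=capture("wrist");cv2.imwrite("pics/w3.png",c["pixels"][...,::-1])
E
```

```text
5.45 [0.53773357 0.18563487 0.19848721] 0.012988441392838971 [0.7329915  6.5699923  0.96200585] [ 1.0853508   0.04319633 -0.03571719] 31.998122657907313
```

View pics/w3.png

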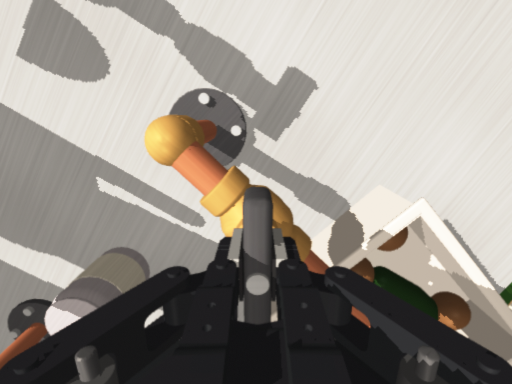

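The bar turned with the tool to 122° and looks about 45° to the pipe. Now I'll release and lift off.

>>> arm_command(
  deltas="0 0 0 0 0 0 0.03; 0 0 0 0 0 0 0.06; 0 0 0 0 0 0 0.085; 0 0 0 0 0 0 0.085; 0 0 0 0 0 0 0.085",
)

```text
t: 6.12
position: [0.5372, 0.1819, 0.1973]
tcp_rot: [-1.526, -2.746, 0.0]
wrist_force: [-0.8, 0.8, 0.4]
width: 0.085
```

>>> arm_command(
  deltas="0 0 0.02 0 0 0 0.085; 0 0 0.035 0 0 0 0.085; 0 0 0.04 0 0 0 0.085; 0 0 0.04 0 0 0 0.085; 0 0 0 0 0 0 0.085",
)

```text
t: 6.75
position: [0.5389, 0.1825, 0.336]
tcp_rot: [1.524, 2.742, 0.009]
wrist_force: [0.5, -0.9, -1.3]
width: 0.085
```

>>> arm_command(
  deltas="-0.025 0.035 0 0 0 0 0.085; -0.025 0.035 0 0 0 0 0.085; -0.02 0.025 0 0 0 0 0.085; 0 0 0 0 0 0 0.085; 0 0 0 0 0 0 0.085",
)

```text
t: 7.38
position: [0.4674, 0.2761, 0.3317]
tcp_rot: [1.527, 2.745, -0.002]
wrist_force: [-0.5, -0.7, 0.4]
width: 0.0848
```

```bash
python3 - <<'E'
from rig import *
from h import *
s=state();print(s["t"],s["position"],s["wrist_force"],s["width"])
c=capture("wrist");cv2.imwrite("pics/w4.png",c["pixels"][...,::-1])
c=capture("top");cv2.imwrite("pics/t4.png",cv2.resize(c["pixels"][95:215,90:240,::-1],None,fx=5,fy=5,interpolation=cv2.INTER_CUBIC))
c=capture("scene");cv2.imwrite("pics/s4.png",cv2.resize(c["pixels"][140:290,200:380,::-1],None,fx=4,fy=4,interpolation=cv2.INTER_CUBIC))
E
```

```text
7.375 [0.46744725 0.27607008 0.33167289] [-0.49955099 -0.65729084  0.4240351 ] 0.08482909631590227
```

View pics/w4.png

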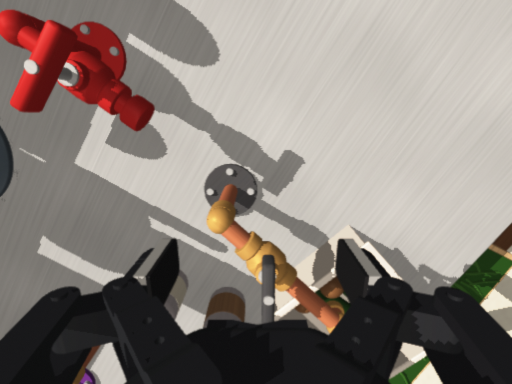

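View pics/t4.png

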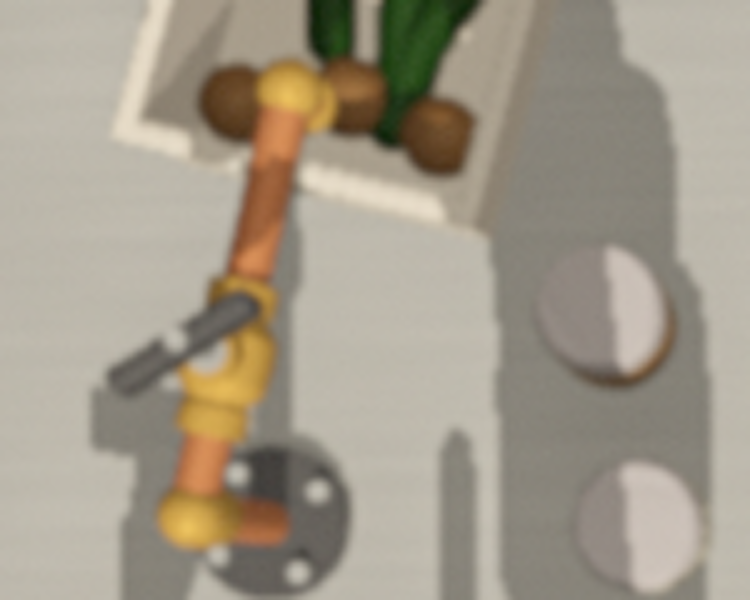

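View pics/s4.png

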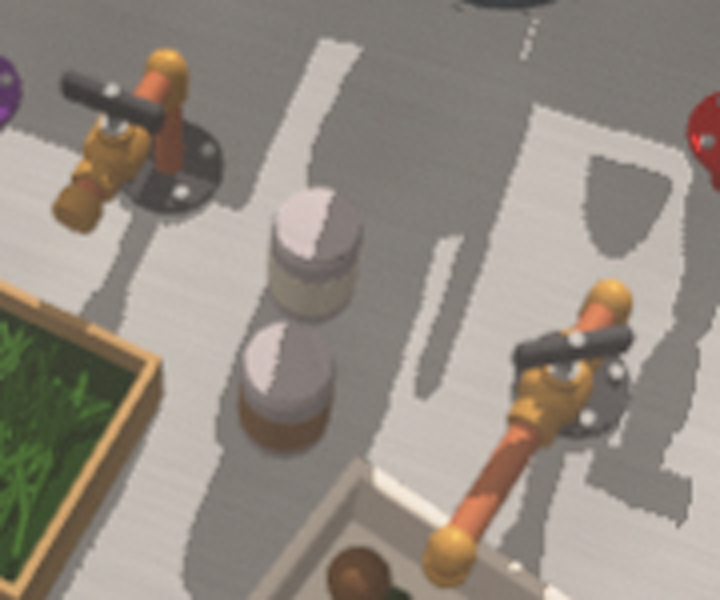

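```bash
python3 - <<'E'
from rig import *
from h import *
c=capture("top");s=capture("scene")
T=lambda x,y:(90+(x+.5)/5-.5,95+(y+.5)/5-.5)
S=lambda x,y:(200+(x+.5)/4-.5,140+(y+.5)/4-.5)
def a(n,p): d=p[1]-p[0];print(n,np.degrees(np.arctan2(d[1],d[0]))%180,np.linalg.norm(d))
a('bar',back(c,[T(250,303),T(115,382)],.228))
a('bar sc',back(s,[S(517,346),S(630,328)],.229))
a('pipe',back(c,[T(213,400),T(275,140)],.155))
a('pipe sc',back(s,[S(600,312),S(465,530)],.158))
E
```

```text
bar 119.82880917540028 0.07729496379491345
bar sc 121.45810172362349 0.08093331907156831
pipe 166.9404708707205 0.14370270898706117
pipe sc 167.73518433305637 0.2037303604243527
```

```bash
python3 - <<'E'
from rig import *
s=state();print(s["t"],abs(s["joint_vel"]).max());print(job_done())
E
```

```text
7.625 0.005311221805236738
the job is handed in; nothing more can be done
None
```

I gripped the rinse valve's T-handle at its centre and turned it about 33° counter-clockwise. I then released it, backed the arm off, and handed the job in at 7.6 s.

- **Rinse valve:** in the last pictures, the bar stands at about 120–121° and the pipe at about 167°. That puts the opening at about 43–44° (0.75–0.77 rad), inside the 0.60–0.97 range. The top and scene cameras agreed within about 2°.
- **Capped valve:** I never touched it. Its handle still looked straight across its pipe in the last scene picture, though I checked that by eye and did not measure it.
- **Arm:** it was clear of everything and at rest, with wrist force around 1 N. No check failed.

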